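Walk the gouge chest back to the bench batten

TASK

Walk the heavy long chest away from you across the bench, without lifting it, until its far side stands up against the wooden batten, about square to it. Creep it by pushing its near face at alternate ends: the left end first until that end is well ahead of the right (some 3 to 4 cm), then the right end until it is well ahead of the left, then the left again, and so on until it is home, never slewing it more than about 30 degrees. Leave the short box and the jar where they stand.

Things in the scene. Friction and masses are not known exactly. Their poses are not given: they have to be found in the camera images.
- chest: the long chest: closed pale wood, brass clasp, 100 deep (x) x 200 long (y) x 60 high, about 1.1 kg, flat base; too wide to grasp; left or right of the short box. Origin: centre of underside. x towards the batten (near face, with clasp, at -50), y to its left end (+100), z up. Starts 75 to 105 mm short of home, right end up to 30 mm ahead. Pushed at one end, it turns; the other may slip back.
- chest_back (a point): middle of the bottom edge of the chest's far face (50 mm from the chest's origin along its x). Its own x axis is turned 45 degrees counter-clockwise (seen from above) from the chest's x axis: its angle to the batten's x axis is 45 degrees when square, less when the left end leads, more when the right end leads
- batten: dark wooden batten fixed to the bench beyond the chest and the box, 30 thick (x) x 640 long (y) x 40 high. Origin: centre of underside. x points across it away from the robot (the face that the chest must meet is at x = -15), y along it to the left, z up. When home, the chest's origin is at x = -65 in this frame
- short_box: bystander: closed box of the same wood and section as the chest (100 deep, 60 high) but only 110 long (y); loose, beside the chest, 230 to 300 mm between centres. Origin: centre of underside, axes as the chest's. Not to be disturbed
- jar: bystander: glass jar with a steel lid, 70 in diameter, 100 high, loose, standing to the left of both boxes, in front of the batten. Origin: centre of the underside. Not to be disturbed
Things that resemble listed ones, but are neither listed nor needed, are in the scene too. Leave any blue or pink look-alike of the chest alone.

How it is judged:
By the outcome, as a careful person would: the job done as asked, in the order asked, and still so for the second after the job is handed in, with the robot touching nothing.
It also fails if it takes over 48 s, if anything falls off the work surface, if the arm or the gripper's body presses on something with over 40 N, if the wrist force passes 120 N, or if a joint passes its speed limit or range.

ROBOT

A 6-joint arm with a two-finger parallel gripper is mounted at the origin on the work surface. World frame = base frame: x ahead of the robot, y to its left, z up, the work surface at z = 0. Lengths are in mm, angles in rad, forces in N, time in s.
With the tool pointing down it reaches from about 275 to 825 mm from the base axis. Payload 4.9 kg.
Tool frame: the origin (TCP) lies at the very end of the fingers, on their centre line; the grasp point (between the pads) lies 19 mm behind it; z points along the fingers, y is the line along which they close (so a half turn about z gives the same grasp; the last joint's range is limited). The gripper opens to 85 mm and grips with 20 to 120 N. Pads are 22 mm wide; open, the fingers measure 114 mm over their backs; the gripper's body (76 mm by 85 mm) begins 54 mm behind the grasp point. The pads swing forward as they close: fully open they stand 13 mm farther back than shut.
Start: joints at [-1.45, 0.326, -0.193, 1.052, 0, 1.437], TCP at [138.64, -532.257, 231.281] pointing down, gripper open.
Joint ranges: [-2.65, 2.65], [-0.97, 1.79], [-1.3, 1.35], [-1.93, 2.1], [-1.47, 1.37], [-3.14, 3.14]. Speed limits (rad/s): [2.57, 2.57, 3.14, 3.14, 3.14, 3.14].

INTERFACE

Orientations are given as [roll, pitch, yaw] about the fixed x, y, z axes, in that order (R = Rz(yaw) Ry(pitch) Rx(roll)).
In Python, from bench import bot, solve_ik, imaging gives the robot as it stands. Calls block until the motion is done:
- bot.move_ptp(position, orientation): joint-space move of the TCP to a pose.
- bot.movel(position, rot=None, max_speed=150, threshold=None): straight line of the TCP; rot=None keeps the orientation; max_speed is the mean speed in mm/s. With threshold (N) it stops when the force on the tool has changed by that much, and returns True; else False.
- bot.move_j(angles): joint-space move.
- bot.grip(opening, effort=None): opening from 0.0 (shut) to 1.0 (fully open); effort is the grip in N (None keeps the last); returns when the fingers have stopped.
- bot.dwell(seconds).
- solve_ik(position, orientation): joint angles nearest the present ones, or None.
- bot.get_state(): the state.
- imaging.capture(name): name is "scene" or "side" or "wrist"; returns the picture (384x512x3 uint8, blue, green, red); there is no depth.
- imaging.camera_model(name): a dict with "K" (3x3 intrinsics, pixels), "position" and "rotation" of the camera in the world. Camera axes: x right, y up, looking along -z (the intrinsics and any distortion apply to the point x, -y, -z); pixel columns grow to the right and rows downward; lengths in mm; the calibration is good to about 2 mm. A picture is of the moment at which its call begins: read the wrist's pose just before it. camera_model takes no time and is no camera call; for the wrist camera it gives the pose at the moment of the call.
A pose or a line that the arm cannot do raises bot.IKError and nothing moves.
- bot.sign_off(): hands the job in; it is judged then, once.
The state is a dict: "t": time; "qpos": joint angles; "joint_velocities": joint speeds; "effort": joint torques, N m; "tcp_pos": TCP position; "orientation": TCP orientation; "contact_force": force on the tool from outside, world axes, zero at the start; "wrist_torque": the same for the moment, N m; "opening": opening from 0.0 (shut) to 1.0 (fully open); "gripper_force": force on a finger pad.
Only numpy, scipy, OpenCV 4.12 (cv2) and the standard library are available. Lean on these libraries where they do the work, as an engineer would, in place of code of your own. Each camera call takes 0.05 s, during which the arm holds its last target. There are 200 camera calls.

## Working session

There is one attempt and no reset: what is moved stays moved. The work goes in short steps, each a Python script; the robot and the scene stay as the last script left them, time stands still between calls to the robot, and variables do not carry over. Pictures are saved under pics/ and viewed, at most 10 in all, crops included, and the job is handed in when it is done.

```bash
mkdir -p pics; ls; python3 - <<'E'
from bench import bot, imaging
import cv2, numpy as np
for n in ["scene","side"]:
    cv2.imwrite(f"pics/{n}0.png",imaging.capture(n))
    m=imaging.camera_model(n); print(n,{k:np.round(v,3).tolist() if not isinstance(v,(str,dict)) else v for k,v in m.items()})
print(bot.get_state()["t"])
a=[cv2.imread(f"pics/{n}0.png") for n in ["scene","side"]]
E
```

```text
pics
scene {'K': [[350.402, 0.0, 264.289], [0.0, 350.402, 196.651], [0.0, 0.0, 1.0]], 'position': [1290.454, -120.637, 811.235], 'rotation': [0.772, -0.019, 1.403]}
side {'K': [[463.174, 0.0, 258.052], [0.0, 463.174, 196.404], [0.0, 0.0, 1.0]], 'position': [255.761, 1068.074, 860.954], 'rotation': [0.938, 0.019, -2.914]}
0.1
```

View pics/scene0.png

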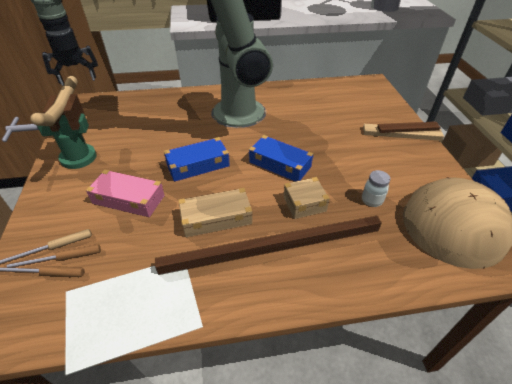

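View pics/side0.png

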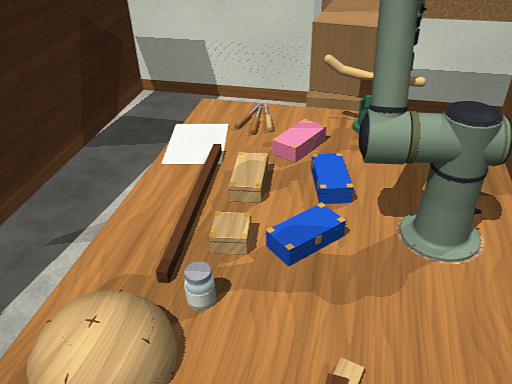

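```bash
cat > h.py <<'E'
import cv2, numpy as np
from scipy.spatial.transform import Rotation as R
from bench import imaging
def cam(n):
    m=imaging.camera_model(n); r=np.array(m["rotation"],float)
    Rm=r if r.shape==(3,3) else R.from_euler('xyz',r).as_matrix()
    return np.array(m["K"]),np.array(m["position"],float),Rm
def ground(n,uv,z):
    K,p,Rm=cam(n); uv=np.atleast_2d(np.array(uv,float))
    d=np.c_[(uv[:,0]-K[0,2])/K[0,0],-(uv[:,1]-K[1,2])/K[1,1],-np.ones(len(uv))]@Rm.T
    return (p+d*((z-p[2])/d[:,2])[:,None])[:,:2]
def project(n,P):
    K,p,Rm=cam(n); c=(np.atleast_2d(P)-p)@Rm
    return np.c_[K[0,0]*c[:,0]/-c[:,2]+K[0,2],K[1,1]*c[:,1]/c[:,2]+K[1,2]]
E
python3 - <<'E'
from h import *
print({k:type(v) for k,v in imaging.camera_model("scene").items()})
s=cv2.imread("pics/scene0.png"); d=cv2.imread("pics/side0.png")
for im,pts in((s,[(215,205),(215,225),(306,190),(300,208),(200,260),(320,160),(268,240),(197,158)]),(d,[(250,165),(247,190),(230,220),(230,245),(190,220),(300,290)])):
    h=cv2.cvtColor(im,cv2.COLOR_BGR2HSV)
    print([(p,h[p[1],p[0]].tolist()) for p in pts])
print(ground("scene",[(215,213),(306,197),(158,272),(155,264),(382,228),(380,220),(376,200)],0).round())
print(ground("side",[(247,190),(200,300)],0).round())
a=cv2.resize(s[170:290,140:400],None,fx=3,fy=3,interpolation=cv2.INTER_CUBIC)
b=cv2.resize(d[130:290,150:280],None,fx=3,fy=3,interpolation=cv2.INTER_CUBIC)
cv2.imwrite("pics/a.png",a);cv2.imwrite("pics/b.png",b)
E
```

```text
{'K': <class 'numpy.ndarray'>, 'position': <class 'numpy.ndarray'>, 'rotation': <class 'numpy.ndarray'>}
[((215, 205), [17, 98, 172]), ((215, 225), [18, 103, 114]), ((306, 190), [18, 97, 178]), ((300, 208), [19, 141, 114]), ((200, 260), [12, 127, 52]), ((320, 160), [14, 138, 151]), ((268, 240), [10, 139, 97]), ((197, 158), [111, 199, 195])]
[((250, 165), [18, 113, 188]), ((247, 190), [16, 122, 127]), ((230, 220), [18, 115, 191]), ((230, 245), [18, 115, 159]), ((190, 220), [12, 168, 35]), ((300, 290), [15, 161, 155])]
[[ 560. -135.]
 [ 535.  160.]
 [ 747. -299.]
 [ 720. -308.]
 [ 696.  354.]
 [ 665.  360.]
 [ 582.  381.]]
[[579. -98.]
 [578. 369.]]
```

View pics/a.png

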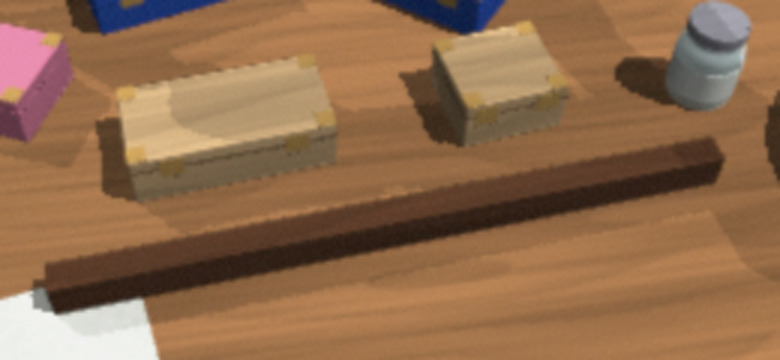

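View pics/b.png

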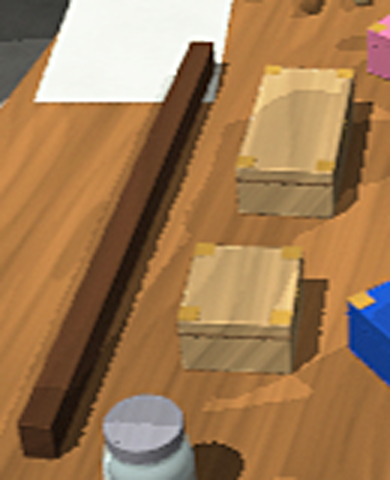

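```bash
cat >> h.py <<'E'
def top(im,n="scene",ref=(215,205),box=(160,160,270,270),vmin=135):
    """pale top face containing/near ref -> ground rect at z=60: centre, yaw, sizes, corner pts"""
    h=cv2.cvtColor(im,cv2.COLOR_BGR2HSV); m=cv2.inRange(h,(14,40,vmin),(30,124,255))|cv2.inRange(h,(19,40,vmin),(30,255,255))
    k=np.zeros_like(m); k[box[1]:box[3],box[0]:box[2]]=255; m&=k
    m=cv2.morphologyEx(m,cv2.MORPH_OPEN,np.ones((3,3),np.uint8))
    cs,_=cv2.findContours(m,cv2.RETR_EXTERNAL,cv2.CHAIN_APPROX_NONE); c=max(cs,key=cv2.contourArea)
    g=ground(n,c[:,0,:],60).astype(np.float32)
    (cx,cy),(w,l),a=cv2.minAreaRect(g); bp=cv2.boxPoints(((cx,cy),(w,l),a))
    if l<w: w,l,a=l,w,a+90
    a=(a+45)%90-45
    return np.array([cx,cy]),a,(w,l),m
E
python3 - <<'E'
from h import *
s=cv2.imread("pics/scene0.png"); d=cv2.imread("pics/side0.png")
o=lambda P:np.array(P)/3+(140,170)
q=lambda P:np.array(P)/3+(150,130)
print("chest scene",ground("scene",o([(118,93),(313,60),(335,122),(133,160)]),60).round().tolist())
print("chest side",ground("side",q([(267,67),(353,68),(333,172),(237,170)]),60).round().tolist())
print("box scene",ground("scene",o([(433,43),(532,25),(567,88),(465,108)]),60).round().tolist())
print("box side",ground("side",q([(200,247),(302,247),(296,325),(178,320)]),60).round().tolist())
print("batten near top, far top scene",ground("scene",o([(47,265),(712,140),(720,160),(52,288)]),40).round().tolist())
print("batten side near R, near L, far L",ground("side",q([(212,45),(60,425),(22,425)]),40).round().tolist())
print("jar",ground("scene",o([(718,20)]),100),ground("side",q([(145,420)]),100))
print("blue",ground("scene",[(165,155),(222,142),(228,158),(176,177)],60).round().tolist())
print(ground("scene",[(252,140),(265,138),(311,156),(300,163)],60).round().tolist())
for n,im,b in(("scene",s,(160,180,262,245)),("side",d,(220,140,276,195))):
    c,a,sz,m=top(im,n,box=b); print(n,c,a,sz)
E
```

```text
chest scene [[551.0, -234.0], [534.0, -40.0], [621.0, -30.0], [640.0, -221.0]]
chest side [[636.0, -224.0], [541.0, -240.0], [518.0, -39.0], [614.0, -23.0]]
box scene [[528.0, 86.0], [516.0, 196.0], [611.0, 205.0], [622.0, 98.0]]
box side [[613.0, 105.0], [520.0, 85.0], [499.0, 192.0], [602.0, 207.0]]
batten near top, far top scene [[731.0, -298.0], [682.0, 334.0], [708.0, 332.0], [755.0, -293.0]]
batten side near R, near L, far L [[723.0, -292.0], [665.0, 331.0], [696.0, 337.0]]
jar [[578.02333427 367.34015177]] [[573.44944123 365.86630492]]
blue [[329.0, -281.0], [284.0, -86.0], [375.0, -74.0], [444.0, -244.0]]
[[288.0, 20.0], [283.0, 67.0], [405.0, 205.0], [435.0, 159.0]]
scene [ 584.918396   -133.31350708] 6.0041327476501465 (104.5541763305664, 200.66542053222656)
side [ 578.98474121 -124.49328613] 6.213160991668701 (99.01427459716797, 217.32757568359375)
```

```bash
cat >> h.py <<'E'
B=np.radians(4.5); nb=np.array([np.cos(B),np.sin(B)]); tb=np.array([-nb[1],nb[0]])
F0=np.array([706.5,18.])@nb          # batten near face, along nb (scene camera)
def measure(im=None):
    """gap of far-face middle to batten, lead of left end, lateral centre (batten frame)"""
    if im is None: im=imaging.capture("scene")
    m=top(im,box=(155,175,278,275))[3]
    cs,_=cv2.findContours(m,cv2.RETR_EXTERNAL,cv2.CHAIN_APPROX_NONE); c=max(cs,key=cv2.contourArea)
    g=ground("scene",c[:,0,:],60); s=g@tb; f=g@nb
    lo,hi=s.min(),s.max(); e=[]
    for a in np.arange(lo+20,hi-20,6):
        k=(s>=a)&(s<a+6)
        if k.any(): i=np.argmax(np.where(k,f,-1e9)); e.append((s[i],f[i]))
    vx,vy,x0,y0=cv2.fitLine(np.array(e,np.float32),cv2.DIST_HUBER,0,.01,.01).ravel()
    mid=(lo+hi)/2; th=np.arctan(vy/vx)
    return F0-(y0+(mid-x0)*vy/vx),200*np.sin(th),mid
E
python3 - <<'E'
from h import *
from bench import bot,solve_ik
print(measure(cv2.imread("pics/scene0.png")))
st=bot.get_state(); print(st["orientation"],st["tcp_pos"],F0)
for yaw in (B,B+np.pi,B+np.pi/2):
  for p in ([480,-60,180],[480,-60,22],[480,-200,22],[620,-60,22],[620,-200,22]): 
    q=solve_ik(p,[np.pi,0,yaw]); print(round(yaw,2),p,None if q is None else np.round(q,2))
E
```

```text
(np.float64(82.35937024525208), np.float32(-5.814131), np.float64(-178.97841449668707))
[-3.14003524e+00 -1.50461499e-04  2.54828679e-01] [ 138.57125037 -531.71699444  230.57394777] 705.7343600055561
0.08 [480, -60, 180] [-0.28  0.25 -0.44  0.88  0.    2.79]
0.08 [480, -60, 22] [-0.28  0.46 -0.62  0.49  0.    2.79]
0.08 [480, -200, 22] [-0.54  0.51 -0.52  0.53  0.    2.53]
0.08 [620, -60, 22] [-0.21  0.66 -0.23  0.68  0.    2.85]
0.08 [620, -200, 22] [-0.43  0.7  -0.15  0.72  0.    2.64]
3.22 [480, -60, 180] [-0.28  0.25 -0.44  0.88  0.   -0.36]
3.22 [480, -60, 22] [-0.28  0.46 -0.62  0.49  0.   -0.36]
3.22 [480, -200, 22] [-0.54  0.51 -0.52  0.53  0.   -0.62]
3.22 [620, -60, 22] [-0.21  0.66 -0.23  0.68  0.   -0.29]
3.22 [620, -200, 22] [-0.43  0.7  -0.15  0.72  0.   -0.5 ]
1.65 [480, -60, 180] [-0.28  0.25 -0.44  0.88  0.    1.22]
1.65 [480, -60, 22] [-0.28  0.46 -0.62  0.49  0.    1.22]
1.65 [480, -200, 22] [-0.54  0.51 -0.52  0.53  0.    0.96]
1.65 [620, -60, 22] [-0.21  0.66 -0.23  0.68  0.    1.28]
1.65 [620, -200, 22] [-0.43  0.7  -0.15  0.72  0.    1.07]
```

```bash
cat >> h.py <<'E'
from bench import bot
Z=22; O=[np.pi,0,B]
def W(f,s,z=Z): x,y=f*nb+s*tb; return [x,y,z]
def fs(): p=np.array(bot.get_state()["tcp_pos"])[:2]; return p@nb,p@tb
def push(sign,target=37,step=12,d=78,maxn=12,stop=18,near=45):
    """sign +1: left end. Approach low behind the near face, then push until sign*lead>=target"""
    gap,lead,mid=measure(); s=mid+sign*d
    face=F0-gap-100+lead/200*sign*d           # near face at the push point
    f,s0=fs(); back=min(face-30,F0-gap-100-abs(lead)/2-25)
    if abs(s0-s)>10:
        bot.movel(W(min(f,back),s0),max_speed=200); bot.movel(W(min(f,back),s),max_speed=200)
    f=face-16; hit=bot.movel(W(f,s),max_speed=100,threshold=stop)
    for i in range(maxn):
        g0,l,_=measure()
        left=sign*target-l
        if sign*left<=1.5 or hit: break
        f+=min(step,max(3,.7*abs(left))); hit=bot.movel(W(f,s),max_speed=45,threshold=stop)
    F=np.array(bot.get_state()["contact_force"]); print("end",sign,"hit",hit,"gap %.1f lead %.1f mid %.1f"%measure(),"tcp",np.round(fs(),1),"F",F.round(1),"t",round(bot.get_state()["t"],2),flush=True)
E
python3 - <<'E'
from h import *
bot.grip(0.0); 
bot.move_ptp(W(488,-178+78,150),O); bot.movel(W(488,-178+78),max_speed=200); print(bot.get_state()["t"])
push(+1)
im=imaging.capture("scene"); cv2.imwrite("pics/s1.png",cv2.resize(im[150:290,120:400],None,fx=2.8,fy=2.8))
E
```

```text
3.7917
end 1 hit False gap 64.8 lead 36.2 mid -184.6 tcp [ 539.9 -100.8] F [-3.7  2.4  1.1] t 5.88
```

View pics/s1.png

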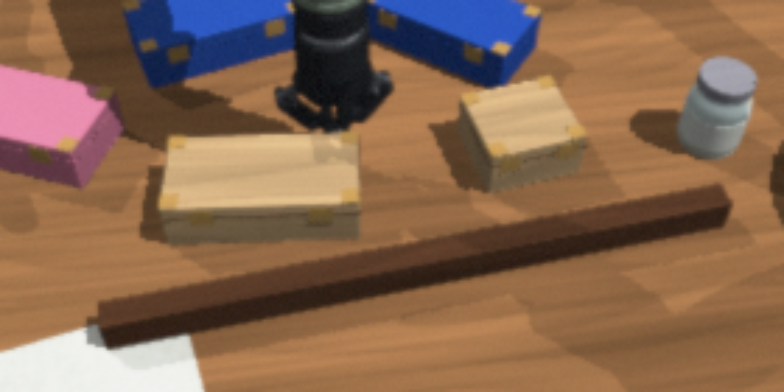

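```bash
python3 - <<'E'
from h import *
push(-1,target=38)
push(+1,target=38)
im=imaging.capture("scene"); cv2.imwrite("pics/s2.png",cv2.resize(im[150:290,120:400],None,fx=2.8,fy=2.8))
E
```

```text
end -1 hit False gap 25.7 lead -40.7 mid -172.7 tcp [ 577.8 -262.7] F [-2.4 -2.3  0.9] t 10.62
end 1 hit True gap 7.8 lead 10.7 mid -180.7 tcp [585.9 -93.3] F [-0.7 -0.5  2.9] t 14.12
```

View pics/s2.png

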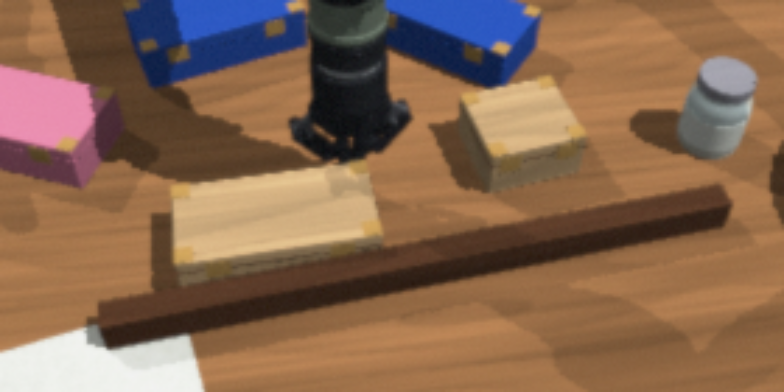

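```bash
python3 - <<'E'
from h import *
push(-1,target=60,step=5,stop=15,maxn=8)
f,s=fs(); bot.movel(W(f-12,s),max_speed=100)
im=imaging.capture("scene"); print(measure(im)); cv2.imwrite("pics/s3.png",cv2.resize(im[150:290,120:400],None,fx=2.8,fy=2.8))
d=imaging.capture("side"); cv2.imwrite("pics/d3.png",cv2.resize(d[100:290,140:300],None,fx=3,fy=3))
E
```

```text
end -1 hit True gap 2.9 lead -1.5 mid -179.9 tcp [ 586.4 -258.7] F [-0.1 -0.5  3.4] t 16.72
(np.float64(2.8574774725337875), np.float32(-0.5463231), np.float64(-180.17811053823135))
```

View pics/s3.png

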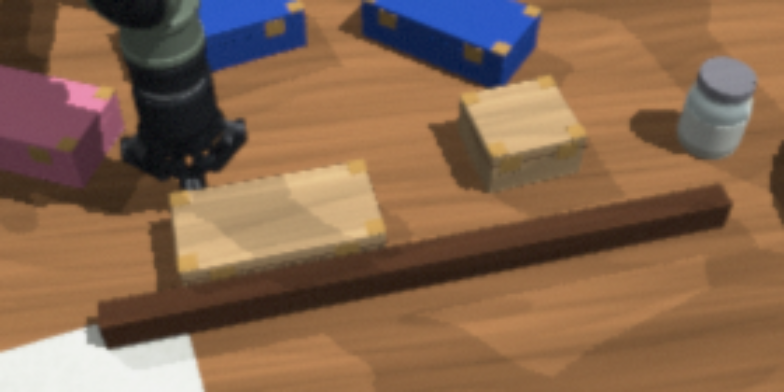

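View pics/d3.png

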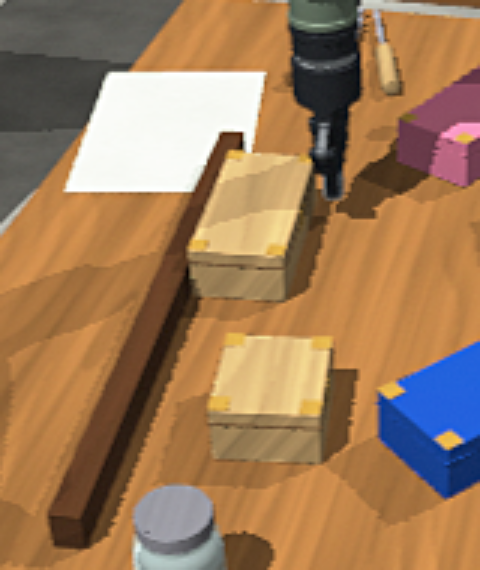

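```bash
python3 - <<'E'
from h import *
push(+1,target=60,step=4,stop=15,maxn=7)
f,s=fs(); bot.movel(W(f-40,s),max_speed=150)
print(measure(),bot.get_state()["t"])
E
```

```text
end 1 hit False gap 2.3 lead 0.1 mid -180.3 tcp [ 585.3 -102.7] F [-73.3 -11.6  63.2] t 20.75
(np.float64(2.2895142304925002), np.float32(0.4884253), np.float64(-180.32541874334663)) 21.4083
```

```bash
python3 - <<'E'
from h import *
f,s=fs(); bot.movel(W(f,s,150),max_speed=200); bot.dwell(.3)
print(measure(),bot.get_state()["contact_force"],bot.get_state()["t"]); print(bot.sign_off())
E
```

```text
(np.float64(2.3456820213250467), np.float32(0.08554012), np.float64(-180.32541874334663)) [ 0.6530042   0.25131111 -0.00868913] 22.55
the job is handed in; nothing more can be done
None
```

The chest was crept home with pushes left, right, left, right and a final left nudge, and now stands against the batten, square by camera (end-to-end lead under 1 mm, apparent gap about 2 mm); the short box and jar were left alone and I signed off at about 22.6 s, though that final nudge drove the wrist force to about 97 N (limit 120 N) because the stop threshold resets with each short step.

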